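# Jack a sagging desk leaf level and hold it

## Robot

A 6-joint arm with a two-finger parallel gripper is mounted at the origin on the work surface. World frame = base frame: x ahead of the robot, y to its left, z up, the work surface at z = 0. Lengths are in m, angles in rad, forces in N, time in s.
With the tool pointing down it reaches from about 0.3 to 0.75 m from the base axis. Payload 8.5 kg.
Tool frame: the origin (TCP) lies at the very end of the fingers, on their centre line; the grasp point (between the pads) lies 19 mm behind it; z points along the fingers, y is the line along which they close (so a half turn about z gives the same grasp; the last joint's range is limited). The gripper opens to 85 mm and grips with 20 to 120 N. Pads are 22 mm wide; open, the fingers measure 114 mm over their backs; the gripper's body (76 mm by 85 mm) begins 54 mm behind the grasp point. The pads swing forward as they close: fully open they stand 13 mm farther back than shut.
Start: joints at [-1.394, 0.381, 1.297, -0, 1.464, -0.215], TCP at [0.21, -0.508, 0.231] pointing down, gripper open.
Joint ranges: [-3.11, 3.11], [-0.89, 2.33], [0.22, 2.48], [-1.42, 4.56], [0.17, 2.85], [-2.88, 2.88]. Speed limits (rad/s): [2.39, 2.39, 3.14, 3.14, 3.14, 3.14].

## Interface

Orientations are given as a rotation vector (axis times angle).
In Python, from station import r, optics, order, models gives the robot as it stands.
- The arm moves only by the tool send_rows, never from a script. Its argument "series" is a list of rows, each a list of 3 entries, a list of its own where there are three numbers: the finger opening in mm, from 0 to 85.4, then the shift along the tool's x, y, z in mm, then the turn, a rotation vector about the tool's x, y, z in rad. A call has 1 to 20 rows; each row shifts and turns the commanded pose from where the row before left it, along the tool's axes as they then stand; what a row does not reach is not made up. A row lasts 1/12 s, in which the tool goes at most 41.7 mm and 7.16 degrees, less where a joint would pass 70% of its speed; a pose out of reach is approached as far as the arm can. A call is refused whole if a number of a shift passes 41.7 or a number of a turn 0.125, either way. A call with a gripper value outside its range is refused whole. The fingers move at their own pace and stop on an object; "newtons" is the grip in N (left out, the last holds). Time passes only in rows, so rows that do not move let the fingers close. It gives the time, the measured TCP pose, the force, the opening and the grip force at its end, in the units of the state.
- r.observe(): the state, without advancing time (a new reading comes with each control period).
- optics.read_camera(name): name is "scene" or "top" or "wrist"; returns the picture (420x560x3 uint8, red, green, blue); there is no depth.
- optics.camera_params(name): a dict with "mtx" (3x3 intrinsics, pixels), "k1" (the pictures are not rectified: a ray, as slopes to the right and down, at radius r is drawn at 1 + k1 r^2 times it, then the intrinsics apply), "xyz" and "attitude" of the camera in the world. Camera axes: x right, y up, looking along -z (the intrinsics and any distortion apply to the point x, -y, -z); pixel columns grow to the right and rows downward; lengths in m; the calibration is good to about 2 mm. A picture is of the moment at which its call begins: read the wrist's pose just before it. camera_params takes no time and is no camera call; for the wrist camera it gives the pose at the moment of the call.
- order.close_job(): hands the job in; it is judged then, once.
Trained networks look in the newest picture that a camera, given by its name, has taken for a name from the list of things; names that differ only in an ending like _2 or _b are one class to them, and where a whole thing is asked for, a point or a joint stands for the part that bears it (a point fixed in the world has none). Each returns a list of dicts, best first, with "score" (0 to 1); they miss things now and then, are a little off and sometimes report something else, mostly with a low value. They report only what shows in the picture. A call takes as long as a camera call.
- models.regions_of(target, camera): "region" (420x560 bool, what is visible of it).
- models.place_of(target, camera): "position" ([x, y, z] in m, in world coordinates, good to about 4 mm: a listed point, or the origin of a listed thing).
The state is a dict: "time_s": time; "joint_positions": joint angles; "qvel": joint speeds; "joint_torque": joint torques, N m; "position": TCP position; "eef_rot": TCP orientation; "ft_force": force on the tool from outside, world axes, zero at the start; "ft_torque": the same for the moment, N m; "gripper_width": finger opening in m; "grip_force": force on a finger pad.
Only numpy, scipy, OpenCV 4.12 (cv2) and the standard library are available. Lean on these libraries where they do the work, as an engineer would, in place of code of your own. Each camera call takes 0.05 s, during which the arm holds its last target. There are 200 camera calls.

## Task

Set the small blue lever jack flat on the bench so that its rubber saddle stands under the red lift pad clipped to the edge of the sagging desk leaf. Then pump the yellow handle one full trial stroke (push it all the way down so the leaf rises level, and let it come all the way back up), push it fully down a second time, and finish while still holding the handle down, with the leaf level and carried by the jack alone. Leave the glue bottle, the screwdriver and the red pot where they are.

Things in the scene. Friction and masses are not known exactly. Their poses are not given: they have to be found in the camera images.
- jack: Loose lever jack, about 0.8 kg. Blue base plate 245 x 70 x 10 mm; origin on its underside, straight below the lever's pivot (pivot 60 mm up). Own +x points to the rubber saddle, -x to the yellow handle; the plate reaches from 100 mm ahead to 145 mm behind the origin, so pressing the handle does not tip it. z up.
- jack_grip (a point): Place to grip the jack from above: centre of its two upright blue side cheeks, 65 mm above the base's underside, straight above the jack's origin. The pair of cheeks is 44 mm wide over the outside (along the jack's y), 40 mm long (along its x), and its top is 85 mm above the underside; the steel lever runs between them along x.
- saddle (a point): Centre of the jack's black rubber ball saddle, 36 mm across (its top is 18 mm above this point), 80 mm from the pivot on the +x arm of the lever. At rest it lies 76 mm ahead of the jack's origin with its top 54 mm above the bench; with the handle fully down its top is 102 mm up, still 76 mm ahead.
- handle (a point): Centre of the top face of the yellow handle pad, 45 mm long x 42 mm wide, 120 mm from the pivot on the -x arm of the lever. At rest it is about 104 mm above the jack's underside and 112 mm behind the jack's origin; fully down about 33 mm up and 117 mm behind.
- lever (a joint): Angle of the jack's lever in rad: 0 at rest (handle up, saddle low, kept there by a spring), 0.6 with the handle fully down against its stop. It springs back up by itself when let go. Fully down under the leaf takes 5 to 10 N at the handle pad.
- leaf (a joint): Angle of the leaf in rad: 0 sagging (as at the start), 0.14 level with the carcass top, grows as the free edge rises. The leaf drops back when nothing carries it. A full stroke of the jack under the lift pad brings it to about 0.16.
- carcass: Fixed low desk carcass of pale plywood, 400 (own x) x 160 (own y) x 121 mm high; origin at the centre of its underside. On its own -y side, at the top edge, hangs the hinged leaf, 400 x 200 x 18 mm of darker wood, about 0.9 kg; its free edge lies 282 mm from the origin towards -y and sags 28 mm below level. The space under the leaf is empty bench.
- clip: Red steel clip, 50 mm wide, folded round the leaf's free edge somewhere along it, 5 mm thick underneath, with a white dot on top straight over the lift pad's centre. It stays where it is on the leaf. Origin on the leaf's hinge line, not on the clip: use the point lift_pad.
- lift_pad (a point): Centre of the underside of the red clip: the marked lift point, a flat pad 50 x 52 mm. It lies 24 to 26 mm inside the leaf's free edge and about 72 mm above the bench while the leaf sags, 98 mm when level; the lowest edge of the clip is then about 68 mm up, so the saddle at rest slides in under it.
- glue: White glue bottle with red cap, 72 mm across, 190 mm tall, standing; a bystander. Origin under its centre.
- screwdriver: Screwdriver lying on the bench, about 220 mm long; a bystander.
- pot: Small open red pot, 66 mm across, 60 mm tall; a bystander. Origin under its centre.

How it is judged:
By the outcome, as a careful person would: the job done as asked, in the order asked, and still so for the second after the job is handed in, while the arm keeps its last pose, push and grip.
It also fails if it takes over 58 s, if anything falls off the work surface, if the arm or the gripper's body presses on something with over 40 N, if the wrist force passes 120 N, or if a joint passes its speed limit or range.

## Working session

There is one attempt and no reset: what is moved stays moved. The work goes in short steps, Python scripts to look and compute and a tool call to move; the robot and the scene stay as the last step left them, time stands still between calls to the robot, and variables do not carry over. Pictures are saved under pics/ and viewed, at most 10 in all, crops included, and the job is handed in when it is done.

Besides the shell and the picture viewer there is one more tool, called after ">>>" as a command line: name --argument value ..., lists and objects as JSON in quotes. send_rows: Moves the arm, as the interface text tells. Its arguments: {"type":"object","properties":{"series":{"type":"array"},"newtons":{"type":"number"}},"required":["series"]}

```bash
mkdir -p pics; ls
python3 - <<'E'
from station import r, optics, order, models
import cv2,numpy as np
s=r.observe();print(s['time_s'],s['position'],s['eef_rot'],s['gripper_width'],s['ft_force'])
for c in ['top','scene']:
    im=optics.read_camera(c);cv2.imwrite(f'pics/{c}0.png',im[...,::-1])
    for n in ['jack','jack_grip','saddle','handle','lift_pad','clip','carcass','glue','screwdriver','pot']:
        try:
            o=models.place_of(n,c);print(c,n,[(np.round(a['position'],3).tolist(),round(a['score'],2)) for a in o[:2]])
        except Exception as e: print(c,n,e)
print(r.observe()['time_s'])
E
```

```text
pics
0.0 [ 0.20995999 -0.50800523  0.23068802] [-3.08000058e+00 -6.11198940e-01 -7.52665924e-05] 0.08559847807413509 [-0.38512156 -0.04666487  0.49157449]
top jack [([0.434, -0.344, 0.001], 0.78)]
top jack_grip [([0.438, -0.347, 0.061], 0.8)]
top saddle [([0.429, -0.27, 0.037], 0.63)]
top handle []
top lift_pad [([0.59, 0.16, 0.074], 0.76)]
top clip []
top carcass [([0.59, 0.42, -0.003], 0.85)]
top glue [([0.713, -0.318, 0.0], 0.92)]
top screwdriver [([0.801, -0.142, -0.003], 0.72)]
top pot [([0.593, 0.163, 0.072], 0.59)]
scene jack [([0.438, -0.348, 0.0], 0.92)]
scene jack_grip [([0.44, -0.35, 0.065], 0.68)]
scene saddle [([0.428, -0.27, 0.037], 0.9), ([0.454, -0.462, 0.103], 0.71)]
scene handle [([0.453, -0.462, 0.101], 0.57)]
scene lift_pad [([0.452, -0.459, 0.105], 0.65), ([0.594, 0.164, 0.073], 0.6)]
scene clip []
scene carcass [([0.591, 0.418, 0.001], 0.82)]
scene glue [([0.71, -0.32, 0.002], 0.7)]
scene screwdriver [([0.801, -0.149, -0.004], 0.77)]
scene pot [([0.369, -0.048, -0.003], 0.77), ([0.594, 0.164, 0.07], 0.51)]
1.1
```

View pics/top0.png

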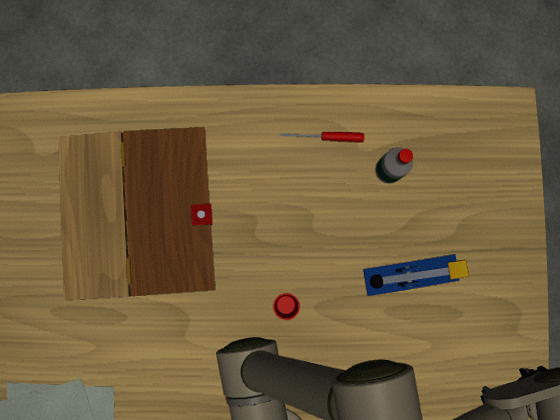

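View pics/scene0.png

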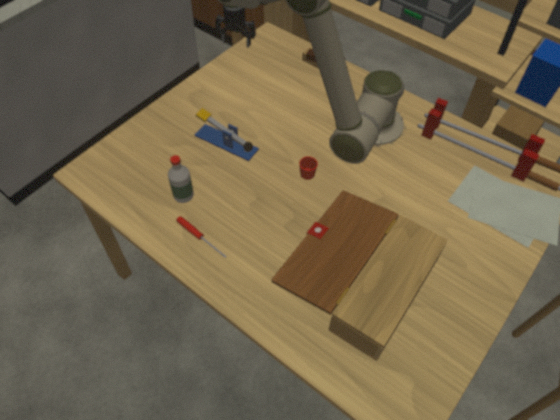

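The top view shows the jack at (365–468, 255–295) with its saddle on the left, towards the leaf, and the red clip at (201,214). The pot is at (287,306), the glue bottle at (398,163) and the screwdriver at (340,137). The scene view agrees.

The jack yaw is about 97°. I'll turn the tool to match it and move over the jack.

>>> send_rows --series '[[85, [0, 0, 0], [0, 0, -0.119]], [85, [0, 0, 0], [0, 0, -0.119]], [85, [0, 0, 0], [0, 0, -0.119]], [85, [0, 0, 0], [0, 0, -0.119]], [85, [0, 0, 0], [0, 0, -0.119]], [85, [0, 0, 0], [0, 0, -0.119]], [85, [0, 0, 0], [0, 0, -0.119]], [85, [0, 0, 0], [0, 0, -0.119]], [85, [0, 0, 0], [0, 0, -0.119]], [85, [0, 0, 0], [0, 0, -0.119]], [85, [0, 0, 0], [0, 0, -0.119]], [85, [14, 27, 0], [0, 0, 0]], [85, [14, 27, 0], [0, 0, 0]], [85, [14, 27, 0], [0, 0, 0]], [85, [14, 27, 0], [0, 0, 0]], [85, [14, 27, 0], [0, 0, 0]], [85, [14, 27, 0], [0, 0, 0]], [85, [14, 27, 0], [0, 0, 0]], [85, [14, 27, 0], [0, 0, 0]], [85, [14, 27, 0], [0, 0, 0]]]'

```text
time_s: 2.77
position: [0.4358, -0.3508, 0.2314]
eef_rot: [2.072, 2.361, -0.0]
ft_force: [0.7, -0.1, -0.2]
gripper_width: 0.0851
grip_force: 0.0
```

```bash
cat > h.py <<'E'
from station import r, optics, order, models
import cv2,numpy as np
from scipy.spatial.transform import Rotation as R
def st():
    s=r.observe();M=R.from_rotvec(s['eef_rot']).as_matrix()
    print('t',round(s['time_s'],2),'p',np.round(s['position'],4),'yaw',round(np.degrees(np.arctan2(M[1,0],M[0,0])),2),'z',np.round(M[:,2],3),'w',round(s['gripper_width'],4),'F',np.round(s['ft_force'],1),'g',np.round(s['grip_force'],1))
    return s,M
def to(target):
    s,M=st();print('tool shift mm',np.round(M.T@(np.array(target)-s['position'])*1000,1))
def pl(n,c):
    o=models.place_of(n,c);print(c,n,[(np.round(a['position'],4).tolist(),round(a['score'],2)) for a in o[:2]])
def shot(c,f):
    im=optics.read_camera(c);cv2.imwrite('pics/'+f,im[...,::-1]);return im
def px(c,P):
    k=optics.camera_params(c);a=np.array(k['attitude']);A=R.from_rotvec(a).as_matrix() if a.shape==(3,) else (a if a.shape==(3,3) else None)
    q=A.T@(np.array(P)-k['xyz']);x,y=q[0]/-q[2],-q[1]/-q[2];f=1+k['k1']*(x*x+y*y);u=k['mtx']@[x*f,y*f,1];return u[:2]
E
python3 - <<'E'
from h import *
st();print(optics.camera_params('wrist'))
shot('wrist','w1.png')
for n in ['jack','jack_grip','saddle','handle']: pl(n,'wrist')
optics.read_camera('top');[pl(n,'top') for n in ['jack','lift_pad','handle','saddle']]
E
```

```text
t 2.77 p [ 0.4358 -0.3508  0.2314] yaw 97.45 z [ 0. -0. -1.] w 0.0851 F [ 0.7 -0.1 -0.2] g 0.0
{'mtx': array([[333.38443411,   0.        , 279.30341065],
       [  0.        , 333.38443411, 202.96713192],
       [  0.        ,   0.        ,   1.        ]]), 'k1': 0.017757554197183587, 'xyz': array([ 0.42739543, -0.28472261,  0.37394949]), 'attitude': array([-0.26563917, -0.0168799 ,  0.12911281])}
wrist jack [([0.4351, -0.348, 0.0026], 0.88)]
wrist jack_grip [([0.436, -0.3528, 0.0638], 0.77)]
wrist saddle [([0.4249, -0.2689, 0.0362], 0.92)]
wrist handle [([0.4506, -0.4589, 0.0998], 0.56)]
top jack [([0.4327, -0.3443, 0.0003], 0.61), ([0.7977, -0.1402, -0.001], 0.15)]
top lift_pad [([0.592, 0.1585, 0.0732], 0.87), ([0.4412, -0.3463, 0.0622], 0.35)]
top handle []
top saddle [([0.4283, -0.2718, 0.0373], 0.8), ([0.5933, 0.158, 0.072], 0.44)]
```

View pics/w1.png

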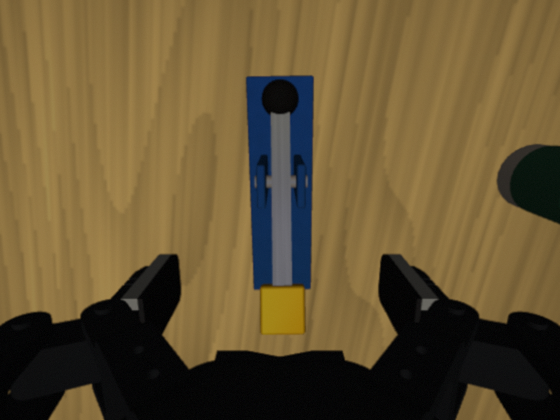

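The wrist view shows the jack aligned with the tool: saddle at (280,97), cheeks around (281,182), handle at (282,310). I'll descend and grip.

>>> send_rows --series '[[85, [1, 1, 19], [0, 0, 0]], [85, [1, 1, 19], [0, 0, 0]], [85, [1, 0, 19], [0, 0, 0]], [85, [0, 0, 19], [0, 0, 0]], [85, [0, 0, 19], [0, 0, 0]], [85, [0, 0, 19], [0, 0, 0]], [85, [0, 0, 19], [0, 0, 0]], [85, [0, 0, 19], [0, 0, 0]], [85, [0, 0, 18], [0, 0, 0]], [85, [0, 0, 15], [0, 0, 0]], [85, [0, 0, 0], [0, 0, 0]], [35, [0, 0, 0], [0, 0, 0]], [35, [0, 0, 0], [0, 0, 0]], [35, [0, 0, 0], [0, 0, 0]], [35, [0, 0, 0], [0, 0, 0]], [35, [0, 0, 0], [0, 0, 0]], [35, [0, 0, 0], [0, 0, 0]], [35, [0, 0, 0], [0, 0, 0]]]' --newtons 60

```text
time_s: 4.77
position: [0.4368, -0.3492, 0.0476]
eef_rot: [2.071, 2.359, -0.001]
ft_force: [1.3, 0.6, 6.5]
gripper_width: 0.0431
grip_force: 61.7
```

>>> send_rows --series '[[35, [0, 0, -8], [0, 0, 0]], [35, [0, 0, -16], [0, 0, 0]], [35, [0, 0, -16], [0, 0, 0]], [35, [0, 0, 0], [0, 0, 0]]]'

```text
time_s: 5.1
position: [0.4367, -0.3492, 0.0886]
eef_rot: [2.07, 2.359, -0.001]
ft_force: [0.7, -0.4, -7.1]
gripper_width: 0.043
grip_force: 63.3
```

Run:
```python
from h import *
from scipy.optimize import least_squares
st();shot('wrist','w2.png')
for n in ['jack','saddle','jack_grip']: pl(n,'wrist')
def inv(c,u,z):
    f=lambda p:px(c,[p[0],p[1],z])-u
    return least_squares(f,[.55,.1],x_scale=.1).x
# leaf hinge edge & free edge in top0
for a,b,z in [((122,132),(130,297),.121),((205,127),(215,291),.093),((60,137),(66,299),.121)]:
    A,B=inv('top',np.array(a),z),inv('top',np.array(b),z);d=A-B;print(A.round(4),B.round(4),np.degrees(np.arctan2(d[1],d[0])).round(2))
im=cv2.imread('pics/top0.png')[200:230,185:220]
m=(im.min(2)>150);ys,xs=np.nonzero(m);c=np.array([xs.mean()+185,ys.mean()+200]);print(m.sum(),c,inv('top',c,.100))
```

```text
t 5.1 p [ 0.4367 -0.3492  0.0886] yaw 97.45 z [ 0.002 -0.002 -1.   ] w 0.043 F [ 0.7 -0.4 -7.1] g 63.3
wrist jack [([0.4379, -0.3489, 0.043], 0.73)]
wrist saddle [([0.4235, -0.2703, 0.0756], 0.83)]
wrist jack_grip [([0.4397, -0.3507, 0.1059], 0.65)]
[0.7947 0.3512] [0.3971 0.3241] 3.9
[0.8104 0.1508] [0.4101 0.1254] 3.64
[0.7865 0.5093] [0.3908 0.4819] 3.97<stdin>:12: RuntimeWarning: Mean of empty slice.
  ret = ret.dtype.type(ret / rcount)
Traceback (most recent call last):
ValueError: Residuals are not finite in the initial point.
```

View pics/w2.png

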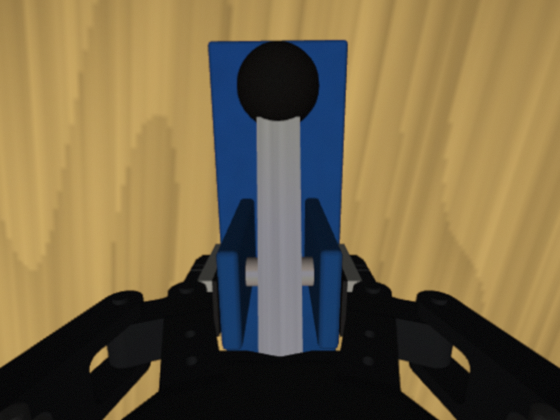

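The jack is held square and level. In the wrist view the ball is at (278,82) and the pivot pin at (280,271).

Run:
```python
from h import *
from scipy.optimize import least_squares
s,M=st()
def inv(c,u,z): return least_squares(lambda p:px(c,[p[0],p[1],z])-u,[.55,.1],x_scale=.1).x
S=inv('wrist',np.array([278,82]),.077);P=inv('wrist',np.array([280,271]),.101)
for n,q,z in(('saddle',S,.077),('pin',P,.101)): print(n,q,M.T@(np.r_[q,z]-s['position'])*1000)
for c,f,g in(('top','top0.png',[.59,.16]),('scene','scene0.png',[.59,.16])):
    im=cv2.imread('pics/'+f);u=px(c,[*g,.1]).round().astype(int);x0,y0=u-16
    p=im[y0:y0+32,x0:x0+32].astype(float);w=np.clip(p[...,1]-90,0,None);red=(p[...,2]>1.8*p[...,1])
    d=np.hypot(*(np.mgrid[:32,:32]-16))<16
    k=cv2.morphologyEx(red.astype(np.uint8),cv2.MORPH_CLOSE,np.ones((9,9)))>0
    w=w*k;ys,xs=np.mgrid[:32,:32];cc=np.array([(w*xs).sum()+0,(w*ys).sum()])/w.sum()+[x0,y0]
    print(c,u,cc,w.max(),inv(c,cc,.100),inv(c,cc,.095))
```

```text
t 5.3 p [ 0.4356 -0.3479  0.085 ] yaw 97.44 z [-0.002  0.002 -1.   ] w 0.0431 F [-0.1 -0.2 -8.7] g 63.3
saddle [ 0.42504054 -0.26968609] [78.91438825 -0.31457421  8.23700771]
pin [ 0.43578839 -0.34514217] [  2.76193419   0.52866896 -15.9545168 ]
top [200 216] [205.54885845 214.34794521] 62.0 [0.59333207 0.14730074] [0.59383129 0.14791623]
scene [319 230] [317.50709939 229.46146045] 64.0 [0.59138119 0.15632849] [0.58851788 0.1546334 ]
```

>>> send_rows --series '[[35, [7, 5, 0], [0, 0, 0]], [35, [14, 10, 0], [0, 0, 0]], [35, [21, 15, 0], [0, 0, 0]], [35, [21, 15, 0], [0, 0, 0]], [35, [21, 15, 0], [0, 0, 0]], [35, [21, 15, 0], [0, 0, 0]], [35, [21, 15, 0], [0, 0, 0]], [35, [21, 15, 0], [0, 0, 0]], [35, [21, 15, 0], [0, 0, 0]], [35, [21, 15, 0], [0, 0, 0]], [35, [21, 15, 0], [0, 0, 0]], [35, [21, 15, 0], [0, 0, 0]], [35, [21, 15, 0], [0, 0, 0]], [35, [21, 14, 0], [0, 0, 0]], [35, [14, 10, 0], [0, 0, 0]], [35, [7, 5, 0], [0, 0, 0]], [35, [0, 0, 0], [0, 0, 0.032]], [35, [0, 0, 0], [0, 0, 0.032]], [35, [0, 0, 0], [0, 0, 0]], [35, [0, 0, 0], [0, 0, 0]]]'

```text
time_s: 6.97
position: [0.605, -0.03, 0.0857]
eef_rot: [-2.145, -2.294, 0.001]
ft_force: [-0.1, 0.4, -7.8]
gripper_width: 0.043
grip_force: 63.2
```

Run:
```python
from h import *
s,M=st();shot('wrist','w3.png')
for n in ['jack','saddle','lift_pad']: pl(n,'wrist')
optics.read_camera('scene');pl('lift_pad','scene');pl('saddle','scene')
optics.read_camera('top');pl('lift_pad','top')
st();print(px('wrist',[.592,.16,.1]))
```

```text
t 6.97 p [ 0.605  -0.03    0.0857] yaw 93.82 z [-0.001  0.    -1.   ] w 0.043 F [-0.1  0.4 -7.8] g 63.2
wrist jack [([0.6062, -0.0293, 0.04], 0.64)]
wrist saddle [([0.5978, 0.0486, 0.0743], 0.79)]
wrist lift_pad []
scene lift_pad [([0.5947, 0.1633, 0.0721], 0.75), ([0.7128, -0.3222, 0.0049], 0.17)]
scene saddle [([0.5992, 0.0485, 0.076], 0.97)]
top lift_pad [([0.5929, 0.1575, 0.0719], 0.68)]
t 7.42 p [ 0.6053 -0.0301  0.0863] yaw 93.78 z [ 0. -0. -1.] w 0.0434 F [-0.6 -0.2 -8.1] g 63.2
[ 275.45140451 -381.90109154]
```

View pics/w3.png

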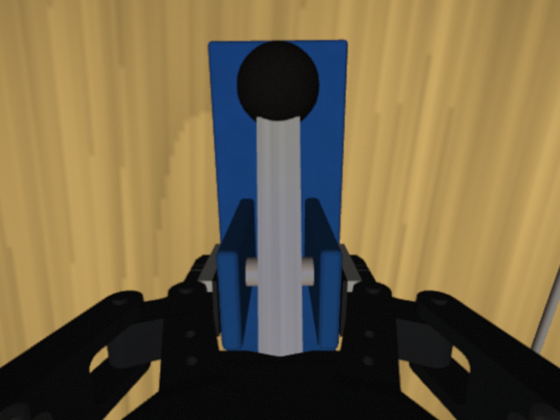

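>>> send_rows --series '[[35, [0, 0, 12], [0, 0, 0]], [35, [0, 0, 12], [0, 0, 0]], [35, [0, 0, 11], [0, 0, 0]], [35, [8, 0, 0], [0, 0, 0]], [35, [12, 0, 0], [0, 0, 0]], [35, [12, 0, 0], [0, 0, 0]], [35, [12, 0, 0], [0, 0, 0]], [35, [12, 0, 0], [0, 0, 0]], [35, [12, 0, 0], [0, 0, 0]], [35, [12, 0, 0], [0, 0, 0]], [35, [12, 0, 0], [0, 0, 0]], [35, [12, 0, 0], [0, 0, 0]], [35, [8, 0, 0], [0, 0, 0]], [35, [0, 0, 0], [0, 0, 0]], [35, [0, 0, 0], [0, 0, 0]]]'

```text
time_s: 8.67
position: [0.598, 0.082, 0.0513]
eef_rot: [2.146, 2.294, -0.0]
ft_force: [-0.6, 0.2, -7.7]
gripper_width: 0.0431
grip_force: 63.4
```

Run:
```python
from h import *
s,M=st();shot('wrist','w4.png')
for n in ['jack','lift_pad']: pl(n,'wrist')
print(px('wrist',[.5925,.16,.1]),px('wrist',s['position']+M@[.079,0,.012]))
```

```text
t 8.67 p [0.598  0.082  0.0513] yaw 93.83 z [ 0. -0. -1.] w 0.0431 F [-0.6  0.2 -7.7] g 63.4
wrist jack [([0.5985, 0.0851, 0.0069], 0.94)]
wrist lift_pad [([0.5885, 0.1607, 0.0705], 0.93)]
[276.66723804  62.35014509] [278.38938922  80.29566767]
```

View pics/w4.png

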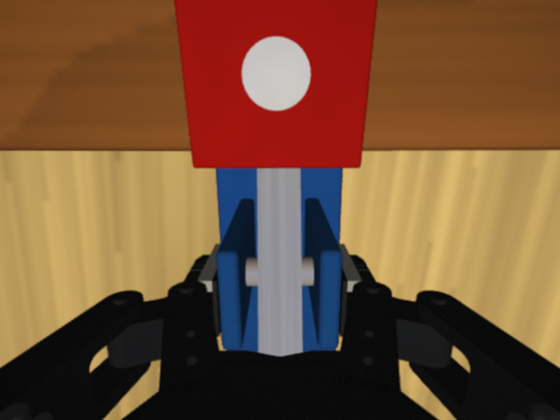

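The wrist view shows the dot at (276,73), in line with the jack axis at about x=278. The dot's y is about 0.157, which puts the pad centre at about 0.160, and the saddle is at 0.161. I'll lower the jack and release it.

>>> send_rows --series '[[35, [0, 0, 2], [0, 0, 0]], [35, [0, 0, 1], [0, 0, 0]], [35, [0, 0, 1], [0, 0, 0]], [35, [0, 0, 0], [0, 0, 0]], [35, [0, 0, 0], [0, 0, 0]]]'

```text
time_s: 9.23
position: [0.598, 0.0814, 0.0476]
eef_rot: [2.147, 2.293, -0.001]
ft_force: [-1.6, -2.1, -3.3]
gripper_width: 0.0434
grip_force: 63.8
```

>>> send_rows --series '[[35, [0, 0, 1], [0, 0, 0]], [35, [0, 0, 0], [0, 0, 0]], [55, [0, 0, 0], [0, 0, 0]], [55, [0, 0, 0], [0, 0, 0]], [80, [0, 0, 0], [0, 0, 0]], [80, [0, 0, 0], [0, 0, 0]], [80, [0, 0, 0], [0, 0, 0]], [80, [0, 0, -10], [0, 0, 0]], [80, [0, 0, -20], [0, 0, 0]], [80, [0, 0, -20], [0, 0, 0]], [80, [0, 0, -20], [0, 0, 0]], [40, [0, 0, -15], [0, 0, 0]], [0, [-9, 0, -10], [0, 0, 0]], [0, [-20, 0, 0], [0, 0, 0]], [0, [-20, 0, 0], [0, 0, 0]], [0, [-20, 0, 0], [0, 0, 0]], [0, [-20, 0, 0], [0, 0, 0]], [0, [-10, 0, 0], [0, 0, 0]], [0, [-10, 0, 0], [0, 0, 0]], [0, [0, 0, 0], [0, 0, 0]]]'

```text
time_s: 10.9
position: [0.6052, -0.0286, 0.1413]
eef_rot: [2.149, 2.292, -0.0]
ft_force: [-0.7, -0.0, -0.6]
gripper_width: 0.0002
grip_force: 0.0
```

Run:
```python
from h import *
s,M=st();shot('wrist','w5.png')
for n in ['jack','saddle','handle','lift_pad']: pl(n,'wrist')
shot('scene','s5.png')
for n in ['jack','handle','lift_pad']: pl(n,'scene')
```

```text
t 10.9 p [ 0.6052 -0.0286  0.1413] yaw 93.69 z [-0. -0. -1.] w 0.0002 F [-0.7 -0.  -0.6] g 0.0
wrist jack [([0.6008, 0.082, 0.0044], 0.62)]
wrist saddle []
wrist handle [([0.6058, -0.0301, 0.1028], 0.76), ([0.8064, -0.1404, -0.0051], 0.5)]
wrist lift_pad []
scene jack [([0.5994, 0.0823, 0.0011], 0.55)]
scene handle [([0.6086, -0.0279, 0.1029], 0.85)]
scene lift_pad [([0.5916, 0.1639, 0.0736], 0.68)]
```

View pics/w5.png

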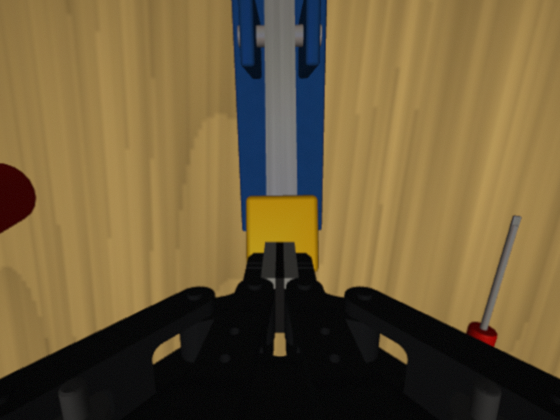

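The closed fingertips are above the yellow pad, at (280,245–270) in the wrist view. I'll press down along the arc.

>>> send_rows --series '[[0, [0, 0, 12], [0, 0, 0]], [0, [0, 0, 12], [0, 0, 0]], [0, [0, 0, 10], [0, 0, 0]], [0, [-1, 0, 6], [0, 0, 0]], [0, [-2, 0, 7], [0, 0, 0]], [0, [-2, 0, 7], [0, 0, 0]], [0, [-1, 0, 7], [0, 0, 0]], [0, [-1, 0, 7], [0, 0, 0]], [0, [-1, 0, 7], [0, 0, 0]], [0, [0, 0, 7], [0, 0, 0]], [0, [0, 0, 7], [0, 0, 0]], [0, [1, 0, 7], [0, 0, 0]], [0, [1, 0, 5], [0, 0, 0]], [0, [0, 0, 0], [0, 0, 0]]]'

```text
time_s: 12.52
position: [0.6058, -0.0332, 0.04]
eef_rot: [2.146, 2.293, 0.0]
ft_force: [-2.5, -0.5, 7.3]
gripper_width: 0.0003
grip_force: 3.5
```

>>> send_rows --series '[[0, [1, 0, 3], [0, 0, 0]], [0, [1, 0, 3], [0, 0, 0]], [0, [0, 0, 1], [0, 0, 0]], [0, [0, 0, 1], [0, 0, 0]], [0, [0, 0, 0], [0, 0, 0]], [0, [0, 0, 0], [0, 0, 0]]]'

```text
time_s: 13.02
position: [0.6059, -0.0321, 0.0348]
eef_rot: [2.144, 2.291, 0.0]
ft_force: [-8.4, -1.6, 22.6]
gripper_width: -0.0002
grip_force: 11.2
```

Run:
```python
from h import *
s,M=st();shot('scene','s6.png')
for n in ['jack','saddle','handle','lift_pad']: pl(n,'scene')
shot('top','t6.png')
for n in ['jack','handle','lift_pad']: pl(n,'top')
a,b=cv2.imread('pics/s6.png')[130:330,190:450],cv2.imread('pics/t6.png')[100:320,40:320]
cv2.imwrite('pics/c6.png',np.hstack([cv2.resize(a,(400,308)),cv2.resize(b,(392,308))]))
```

```text
t 13.02 p [ 0.6059 -0.0321  0.0348] yaw 93.79 z [ 0.003 -0.002 -1.   ] w -0.0002 F [-8.4 -1.6 22.6] g 11.2
scene jack [([0.5999, 0.0805, 0.003], 0.69), ([0.8006, -0.1504, -0.0005], 0.27)]
scene saddle [([0.5923, 0.1598, 0.0834], 0.53), ([0.5979, 0.0795, 0.0643], 0.45)]
scene handle [([0.6102, -0.0386, 0.0323], 0.62)]
scene lift_pad [([0.5928, 0.1595, 0.1023], 0.53)]
top jack [([0.5925, 0.0858, 0.0019], 0.65)]
top handle []
top lift_pad [([0.5924, 0.1543, 0.1023], 0.62)]
```

View pics/c6.png

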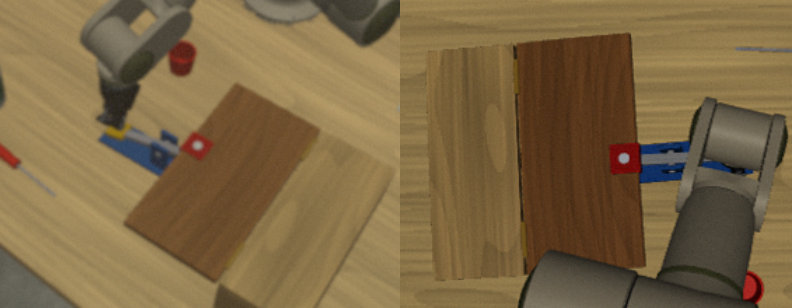

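The leaf has risen, with the pad at z≈0.102, so the stroke is full and the jack hasn't moved. Now the full return.

>>> send_rows --series '[[0, [-1, 0, -6], [0, 0, 0]], [0, [-1, 0, -7], [0, 0, 0]], [0, [-1, 0, -7], [0, 0, 0]], [0, [-1, 0, -7], [0, 0, 0]], [0, [0, 0, -7], [0, 0, 0]], [0, [0, 0, -7], [0, 0, 0]], [0, [1, 0, -7], [0, 0, 0]], [0, [1, 0, -7], [0, 0, 0]], [0, [1, 0, -7], [0, 0, 0]], [0, [2, 0, -7], [0, 0, 0]], [0, [2, 0, -7], [0, 0, 0]], [0, [1, 0, -8], [0, 0, 0]], [0, [0, 0, -12], [0, 0, 0]], [0, [0, 0, -10], [0, 0, 0]], [0, [0, 0, 0], [0, 0, 0]], [0, [0, 0, 0], [0, 0, 0]], [0, [0, 0, 0], [0, 0, 0]]]'

```text
time_s: 14.88
position: [0.6049, -0.027, 0.1378]
eef_rot: [-2.147, -2.293, 0.001]
ft_force: [-0.9, 0.6, -0.5]
gripper_width: 0.0001
grip_force: 0.0
```

Run:
```python
from h import *
s,M=st()
for c in('scene','wrist'):
    optics.read_camera(c)
    for n in ['jack','saddle','handle','lift_pad']: pl(n,c)
```

```text
t 14.88 p [ 0.6049 -0.027   0.1378] yaw 93.78 z [-0.001  0.    -1.   ] w 0.0001 F [-0.9  0.6 -0.5] g 0.0
scene jack [([0.5995, 0.0837, -0.0006], 0.7)]
scene saddle [([0.5934, 0.1608, 0.0384], 0.83)]
scene handle [([0.6087, -0.0314, 0.102], 0.94)]
scene lift_pad [([0.5946, 0.1622, 0.0717], 0.63)]
wrist jack [([0.5971, 0.0816, 0.003], 0.7)]
wrist saddle []
wrist handle [([0.6057, -0.0325, 0.1043], 0.71)]
wrist lift_pad []
```

The handle is fully up, the leaf is sagging again and the jack is still in place. Now the second push.

>>> send_rows --series '[[0, [-2, 1, 12], [0, 0, 0]], [0, [-1, 0, 12], [0, 0, 0]], [0, [0, 0, 8], [0, 0, 0]], [0, [-1, 0, 6], [0, 0, 0]], [0, [-2, 0, 7], [0, 0, 0]], [0, [-2, 0, 7], [0, 0, 0]], [0, [-1, 0, 7], [0, 0, 0]], [0, [-1, 0, 7], [0, 0, 0]], [0, [-1, 0, 7], [0, 0, 0]], [0, [0, 0, 7], [0, 0, 0]], [0, [0, 0, 7], [0, 0, 0]], [0, [1, 0, 7], [0, 0, 0]], [0, [1, 0, 5], [0, 0, 0]], [0, [1, 0, 3], [0, 0, 0]], [0, [1, 0, 3], [0, 0, 0]], [0, [0, 0, 0], [0, 0, 0]], [0, [0, 0, 0], [0, 0, 0]]]'

```text
time_s: 16.8
position: [0.607, -0.0349, 0.0346]
eef_rot: [2.145, 2.292, -0.0]
ft_force: [-4.9, -3.0, 13.1]
gripper_width: 0.0001
grip_force: 6.7
```

>>> send_rows --series '[[0, [0, 0, 1], [0, 0, 0]], [0, [0, 0, 1], [0, 0, 0]], [0, [0, 0, 0], [0, 0, 0]], [0, [0, 0, 0], [0, 0, 0]], [0, [0, 0, 0], [0, 0, 0]]]'

```text
time_s: 17.22
position: [0.6071, -0.0348, 0.0339]
eef_rot: [2.145, 2.291, 0.001]
ft_force: [-7.9, -2.0, 24.3]
gripper_width: -0.0001
grip_force: 11.3
```

Run:
```python
from h import *
st();shot('scene','s7.png')
for n in ['jack','handle','lift_pad','glue','pot','screwdriver']: pl(n,'scene')
shot('top','t7.png');pl('lift_pad','top')
a,b=cv2.imread('pics/s7.png')[130:330,190:450],cv2.imread('pics/t7.png')[100:320,40:320]
cv2.imwrite('pics/c7.png',np.hstack([cv2.resize(a,(400,308)),cv2.resize(b,(392,308))]))
st()
```

```text
t 17.22 p [ 0.6071 -0.0348  0.0339] yaw 93.79 z [ 0.003 -0.002 -1.   ] w -0.0001 F [-7.9 -2.  24.3] g 11.3
scene jack [([0.5986, 0.0814, 0.0005], 0.93)]
scene handle [([0.6086, -0.0379, 0.0303], 0.61)]
scene lift_pad [([0.594, 0.1565, 0.1048], 0.66)]
scene glue [([0.7131, -0.3184, -0.0012], 0.75)]
scene pot [([0.3682, -0.0481, -0.0022], 0.64)]
scene screwdriver [([0.7979, -0.1479, -0.0023], 0.68)]
top lift_pad [([0.5928, 0.1571, 0.1033], 0.67)]
t 17.67 p [ 0.6071 -0.0348  0.0339] yaw 93.79 z [ 0.003 -0.002 -1.   ] w -0.0 F [-8.2 -1.8 22.7] g 11.3
```

View pics/c7.png

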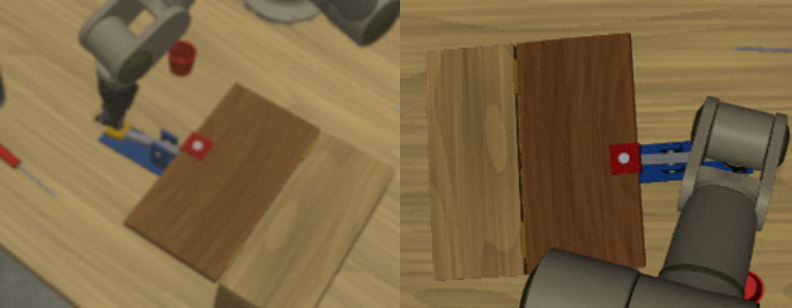

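The picture shows the handle held down, the leaf raised level on the jack and the bystanders unmoved, with the push steady at about 23 N. I'll hand in the job.

```bash
python3 -c "
from station import order
print(order.close_job())"
```

```text
the job is handed in; nothing more can be done
None
```

The job is handed in: the jack's saddle is under the lift pad, the full trial stroke and second push are done, and the arm is holding the handle down with the leaf up at about level on the jack alone; the glue bottle, screwdriver and pot haven't moved.

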